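# Load the reagent caddy

## Task

Load the low reagent caddy (the long tray with three round wells) for the next run: of the four screw-capped reagent bottles, stand the three smaller ones upright in the caddy, each in the well made for its size (smallest bottle in the narrowest well, largest of the three in the widest), loading them in order from the smallest to the largest and setting each one down rather than dropping it. The biggest reagent bottle, the squat jar with the black lid and the small spray bottle lying on the bench are not part of the kit: leave them where they are and do not knock anything over.

Things in the scene. Friction and masses are not known exactly. Their poses are not given: they have to be found in the camera images.
- bottle_short: the smallest reagent bottle: white round body 38 mm across up to 65 mm, then a screw cap 20 mm across; 78 mm tall. Its axis z points up when it stands; origin at the centre of its underside. Round, so its yaw is free. Rigid, 0.04 to 0.25 kg, stands loose on the bench.
- bottle_middle: the second smallest reagent bottle: brown round body 48 mm across up to 88 mm, then a narrower dark screw cap; 105 mm tall. Its axis z points up when it stands; origin at the centre of its underside. Round, so its yaw is free. Rigid, 0.04 to 0.25 kg, stands loose on the bench.
- bottle_tall: the second largest reagent bottle, the largest of the three for the caddy: white round body 60 mm across up to 113 mm, then a narrower screw cap; 135 mm tall. Its axis z points up when it stands; origin at the centre of its underside. Round, so its yaw is free. Rigid, 0.04 to 0.25 kg, stands loose on the bench.
- bottle_stock: the biggest reagent bottle, white, 68 mm across and 165 mm tall; does not belong in the caddy. Origin at the centre of its underside, z up.
- jar: squat white jar with a black screw lid and no label, 56 mm across and 75 mm tall; does not belong in the caddy. Origin at the centre of its underside, z up.
- spray: small dark spray bottle with a white cap, lying on its side on the bench, 27 mm thick and 78 mm long along its own y axis; does not belong in the caddy. Origin under its middle, on the bench.
- caddy: low white-rimmed tray 288 x 102 mm (316 mm long over its end handles), 18 mm high, fixed to the bench, holding a row of three grey well inserts along its x axis, 93 mm apart. Which well is at which place in the row changes. Origin at the centre of its underside.
- well_small: narrowest well, for the smallest bottle: square insert 92 x 92 mm, 24 mm high, fixed in the caddy, with one round open well 54 mm across in the middle of its top, 20 mm deep. Origin at the centre of its underside, z up; the well floor is 4 mm above the origin and the rim 24 mm above it; the rim is 29 mm above the bench.
- well_medium: middle well, for the second smallest bottle: square insert 92 x 92 mm, 24 mm high, fixed in the caddy, with one round open well 64 mm across in the middle of its top, 20 mm deep. Origin at the centre of its underside, z up; the well floor is 4 mm above the origin and the rim 24 mm above it; the rim is 29 mm above the bench.
- well_large: widest well, for the largest of the three kit bottles: square insert 92 x 92 mm, 24 mm high, fixed in the caddy, with one round open well 76 mm across in the middle of its top, 20 mm deep. Origin at the centre of its underside, z up; the well floor is 4 mm above the origin and the rim 24 mm above it; the rim is 29 mm above the bench.
Mind the look-alikes: they are no part of the job. What is shaped like the bottle_middle but purple is not meant.

How it is judged:
By the outcome, as a careful person would: the job done as asked, in the order asked, and still so for the second after the job is handed in, with the robot touching nothing.
It also fails if it takes over 96 s, if anything falls off the work surface, if the arm or the gripper's body presses on something with over 40 N, if the wrist force passes 120 N, or if a joint passes its speed limit or range.

## Robot

A 7-joint arm with a two-finger parallel gripper is mounted at the origin on a cart in front of the work surface, level with it; the furniture and walls round the work are solid. World frame = base frame: x ahead of the robot, y to its left, z up, the work surface at z = 0. Lengths are in m, angles in rad, forces in N, time in s.
With the tool pointing down it reaches from about 0.4 to 0.85 m from the base axis. Payload 10.4 kg.
Tool frame: the origin (TCP) lies on the centre line of the jaws, within the pads' length; the fingertips stand 17 mm ahead of it and the grasp point (between the pads) lies 2 mm behind it; z points along the fingers, y is the line along which they close (so a half turn about z gives the same grasp; the last joint's range is limited). The gripper opens to 85 mm and grips with 20 to 120 N. Pads are 22 mm wide; open, the fingers measure 114 mm over their backs; the gripper's body (76 mm by 85 mm) begins 54 mm behind the grasp point. The pads swing forward as they close: fully open they stand 13 mm farther back than shut.
Start: joints at [1.231, 0.332, -0.065, 1.46, 0.022, 1.35, -0.088], TCP at [0.195, -0.594, 0.248] pointing down, gripper open.
Joint ranges: [-2.6, 2.6], [-0.5, 2.12], [-1.47, 1.34], [0.16, 2.42], [-1.27, 4.41], [0.06, 2.06], [-2.6, 2.6]. Speed limits (rad/s): [2.22, 2.22, 2.79, 2.79, 3.14, 3.14, 3.14].

## Interface

Orientations are given as a unit quaternion [x, y, z, w].
In Python, from workcell import get_obs, optics, job gives the robot as it stands. The module is installed in compiled form; this text tells all that it offers.
- The arm moves only by the tool send_rows, never from a script. Its argument "plan" is a list that holds one entry, the list of rows, each a list of 7 numbers: the turn, a rotation vector about the tool's x, y, z in units of 1.5 rad (1.0 is 1.5 rad), then the shift along the tool's x, y, z in units of 20 cm (1.0 is 20 cm), then the opening, from 0 (shut) to 1 (fully open). A call has 1 to 20 rows; each row shifts and turns the commanded pose from where the row before left it, along the tool's axes as they then stand; what a row does not reach is not made up. A row lasts 1/12 s, in which the tool goes at most 41.7 mm and 7.16 degrees, less where a joint would pass 70% of its speed; a pose out of reach is approached as far as the arm can. A call with a number of a shift or a turn outside -1 to 1 is refused whole. A call with a gripper value outside its range is refused whole. The fingers move at their own pace and stop on an object; "squeeze" is the grip in N (left out, the last holds). Time passes only in rows, so rows that do not move let the fingers close. It gives the time, the measured TCP pose, the force, the opening and the grip force at its end, in the units of the state.
- get_obs(): the state, without advancing time (a new reading comes with each control period).
- optics.camera(name): name is "scene" or "top" or "wrist"; returns the picture (384x512x3 uint8, red, green, blue); there is no depth.
- optics.get_calibration(name): a dict with "intrinsics" (3x3 intrinsics, pixels), "world_from_camera" (4x4, takes a point from camera to world coordinates); the wrist camera has in their place "T_tool_cam" (4x4, takes a point from camera to tool coordinates, whose origin is the TCP and whose axes are the flange's). Camera axes: x right, y up, looking along -z (the intrinsics and any distortion apply to the point x, -y, -z); pixel columns grow to the right and rows downward; lengths in m; the calibration is good to about 2 mm. A picture is of the moment at which its call begins: read the wrist's pose just before it. get_calibration takes no time and is no camera call.
- job.hand_in(): hands the job in; it is judged then, once.
The state is a dict: "clock": time; "joint_pos": joint angles; "joint_velocities": joint speeds; "tau": joint torques, N m; "position": TCP position; "ee_rot": TCP orientation; "ft_force": force on the tool from outside, world axes, zero at the start; "torque": the same for the moment, N m; "grip_width": opening from 0.0 (shut) to 1.0 (fully open); "grasp_force": force on a finger pad.
Only numpy, scipy, OpenCV 4.12 (cv2) and the standard library are available. Lean on these libraries where they do the work, as an engineer would, in place of code of your own. Each camera call takes 0.05 s, during which the arm holds its last target. There are 200 camera calls.

## Working session

There is one attempt and no reset: what is moved stays moved. The work goes in short steps, Python scripts to look and compute and a tool call to move; the robot and the scene stay as the last step left them, time stands still between calls to the robot, and variables do not carry over. Pictures are saved under pics/ and viewed, at most 14 in all, crops included, and the job is handed in when it is done.

Besides the shell and the picture viewer there is one more tool, called after "Call:" as name(argument=value, ...) on one line, values as JSON. send_rows: Moves the arm, as the interface text tells. Its arguments: {"type":"object","properties":{"plan":{"type":"array"},"squeeze":{"type":"number"}},"required":["plan"]}

```bash
mkdir -p pics
python3 - <<'E'
from workcell import get_obs, optics
import cv2,numpy as np
np.set_printoptions(precision=4,suppress=True)
for n in("scene","top"):
    cv2.imwrite(f"pics/{n}0.png",optics.camera(n)[:,:,::-1])
    c=optics.get_calibration(n);print(n,c)
print(optics.get_calibration("wrist"));print(get_obs())
E
```

```text
scene {'intrinsics': array([[452.6071,   0.    , 257.264 ],
       [  0.    , 452.6071, 198.1639],
       [  0.    ,   0.    ,   1.    ]]), 'world_from_camera': array([[ 0.3897,  0.6909, -0.609 , -0.4823],
       [-0.9209,  0.2879, -0.2626, -0.5306],
       [-0.0061,  0.6632,  0.7485,  1.2024],
       [ 0.    ,  0.    ,  0.    ,  1.    ]])}
top {'intrinsics': array([[476.7031,   0.    , 252.4892],
       [  0.    , 476.7031, 189.4731],
       [  0.    ,   0.    ,   1.    ]]), 'world_from_camera': array([[-0.0071,  0.9858, -0.1677,  0.239 ],
       [-0.9999, -0.0088, -0.0095, -0.1341],
       [-0.0108,  0.1676,  0.9858,  1.3903],
       [ 0.    ,  0.    ,  0.    ,  1.    ]])}
{'intrinsics': array([[287.4221,   0.    , 258.1963],
       [  0.    , 287.4221, 187.0348],
       [  0.    ,   0.    ,   1.    ]]), 'T_tool_cam': array([[-0.0005,  0.9468,  0.3217,  0.0806],
       [ 1.    ,  0.0001,  0.0014,  0.0008],
       [ 0.0013,  0.3217, -0.9468, -0.1259],
       [ 0.    ,  0.    ,  0.    ,  1.    ]])}
{'clock': 0.1, 'joint_pos': array([ 1.2314,  0.3328, -0.0647,  1.4609,  0.0216,  1.3499, -0.0885]), 'joint_velocities': array([ 0.0005, -0.0013,  0.0016, -0.0034, -0.0003, -0.0005, -0.0007]), 'tau': array([  0.0005, -62.6746,   0.0484, -39.2434,   0.0163,   0.0068,
         0.0001]), 'position': array([ 0.1946, -0.5936,  0.2476]), 'ee_rot': array([ 0.9875,  0.1577, -0.0001, -0.0006]), 'ft_force': array([ 0.2325, -0.0082,  0.0577]), 'torque': array([-0.031 , -0.0381,  0.0112]), 'grasp_force': 0.0, 'grip_width': 1.003627334677363}
```

View pics/scene0.png

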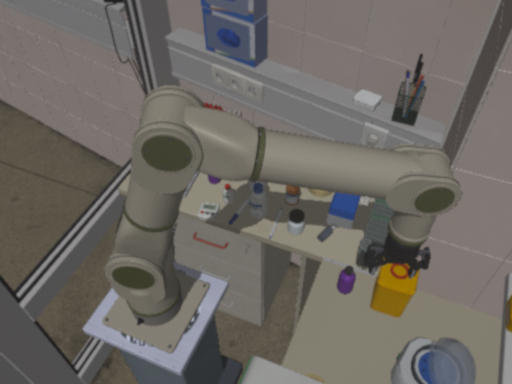

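View pics/top0.png

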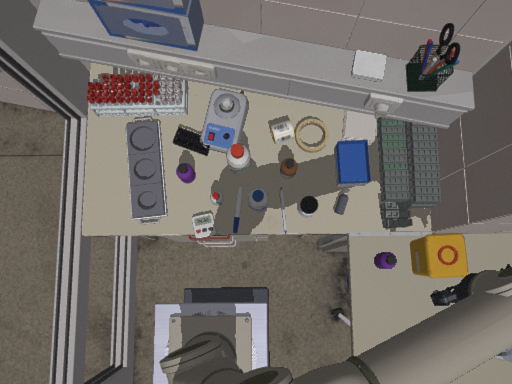

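The top view shows the caddy at about (145,170). The white bottles are at (238,155), (258,198) and (216,198), and the brown one is at (289,167). The jar is at (308,205) and the spray bottle at (342,203). The purple decoys are at (186,173) and (385,260).

Run:
```python
import cv2
a=cv2.imread("pics/top0.png")[105:245,85:350]
cv2.imwrite("pics/t1.png",cv2.resize(a,None,fx=3,fy=3,interpolation=cv2.INTER_CUBIC))
a=cv2.imread("pics/scene0.png")[140:260,120:400]
cv2.imwrite("pics/s1.png",cv2.resize(a,None,fx=2.8,fy=2.8,interpolation=cv2.INTER_CUBIC))
```

```text
(no output)
```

View pics/t1.png

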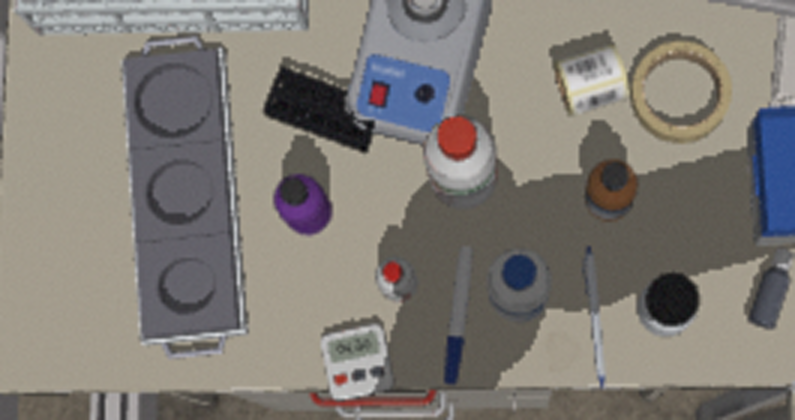

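View pics/s1.png

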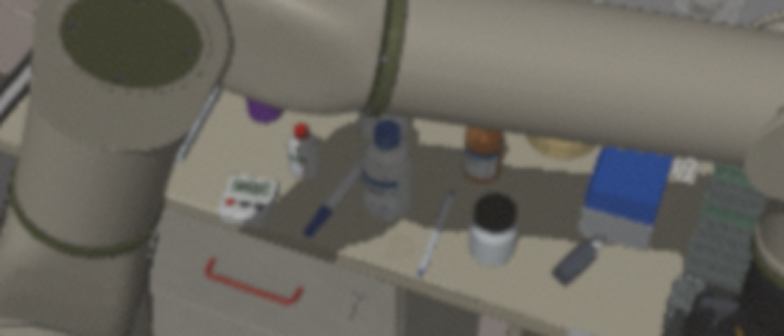

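The enlarged crop shows the wells from near to far: small (187,286), medium (180,192) and large (173,100). The cap centres are short (391,271), middle (614,178), tall blue (519,270) and stock red (457,138).

```bash
cat > h.py <<'E'
from workcell import get_obs, optics
import cv2,numpy as np
from scipy.spatial.transform import Rotation as R
np.set_printoptions(precision=4,suppress=True)
def ray(c,T,u,v,z):
    K=c["intrinsics"];d=np.array([(u-K[0,2])/K[0,0],-(v-K[1,2])/K[1,1],-1])
    d=T[:3,:3]@d;return T[:3,3]+d*(z-T[2,3])/d[2]
def top(u,v,z):
    c=optics.get_calibration("top");return ray(c,c["world_from_camera"],u,v,z)
def proj(c,T,p):
    q=np.linalg.inv(T)@np.append(p,1);K=c["intrinsics"]
    return np.array([K[0,0]*q[0]/-q[2]+K[0,2],-K[1,1]*q[1]/-q[2]+K[1,2]])
def wristT():
    o=get_obs();T=np.eye(4);T[:3,:3]=R.from_quat(o["ee_rot"]).as_matrix();T[:3,3]=o["position"]
    return T@optics.get_calibration("wrist")["T_tool_cam"]
E
python3 - <<'E'
from h import *
f=lambda u,v,z:top((u+.5)/3-.5+85,(v+.5)/3-.5+105,z)
for n,u,v,z in [("short",391,271,.078),("mid",614,178,.105),("tall",519,270,.135),("stock",457,138,.165),("purple",294,190,.105),("jar",672,299,.075),("spray",770,297,.014),("ws",187,286,.029),("wm",180,192,.029),("wl",173,100,.029),("timer",355,360,.02),("caddy handle near",195,347,.02),("far handle",172,43,.02),("mixer corner",350,110,.06),("mixer rt corner",440,135,.06),("mixer top far",425,5,.1),("edge",400,388,0)]: print(n,f(u,v,z))
print(f(491,280,.1)-f(548,280,.1), f(425,160,.12)-f(495,160,.12),"tall/stock dia")
E
```

```text
short [ 0.4475 -0.0168  0.078 ]
mid [ 0.5279 -0.2238  0.105 ]
tall [ 0.4383 -0.1357  0.135 ]
stock [ 0.5519 -0.0821  0.165 ]
purple [0.5194 0.0706 0.105 ]
jar [ 0.4194 -0.2774  0.075 ]
spray [ 0.4289 -0.3789  0.014 ]
ws [0.4424 0.1844 0.029 ]
wm [0.5351 0.194  0.029 ]
wl [0.6279 0.2038 0.029 ]
timer [0.3704 0.0225 0.02  ]
caddy handle near [0.3842 0.177  0.02  ]
far handle [0.6894 0.2089 0.02  ]
mixer corner [0.6074 0.0252 0.06  ]
mixer rt corner [ 0.5818 -0.0613  0.06  ]
mixer top far [ 0.6979 -0.0493  0.1   ]
edge [ 0.3447 -0.0193  0.    ]
[0.0005 0.052  0.    ] [0.0006 0.0638 0.    ] tall/stock dia
```

Call:
send_rows(plan=[[[0,0,0.0704,0,0,-0.1,1],[0,0,0.0704,0,0,-0.1,1],[0,0,0.0704,0,0,-0.1,1],[0,0,0,0.075,-0.12,0,1],[0,0,0,0.075,-0.12,0,1],[0,0,0,0.075,-0.12,0,1],[0,0,0,0.075,-0.12,0,1],[0,0,0,0.075,-0.12,0,1],[0,0,0,0.075,-0.12,0,1],[0,0,0,0.075,-0.12,0,1],[0,0,0,0.075,-0.12,0,1],[0,0,0,0.075,-0.12,0,1],[0,0,0,0.075,-0.12,0,1],[0,0,0,0.075,-0.12,0,1]]], squeeze=40)

```text
clock: 1.27
position: [0.3601, -0.3285, 0.3081]
ee_rot: [1.0, -0.0, -0.0, -0.0]
ft_force: [-0.8, -0.6, 0.0]
grip_width: 1.0
grasp_force: 0.0
```

Call:
send_rows(plan=[[[0,0,0,0.033,-0.138,0,1],[0,0,0,0.033,-0.138,0,1],[0,0,0,0.033,-0.138,0,1],[0,0,0,0.033,-0.138,0,1],[0,0,0,0.033,-0.138,0,1],[0,0,0,0.033,-0.138,0,1],[0,0,0,0.033,-0.138,0,1],[0,0,0,0.033,-0.138,0,1],[0,0,0,0.033,-0.138,0,1],[0,0,0,0,0,0,1],[0,0,0,0,0,0,1]]])

```text
clock: 2.18
position: [0.4192, -0.0802, 0.3082]
ee_rot: [1.0, 0.002, -0.0, 0.0]
ft_force: [0.7, -1.0, -0.8]
grip_width: 0.999
grasp_force: 0.0
```

Run:
```python
from h import *
T=wristT();im=optics.camera("wrist")[:,:,::-1].copy();cv2.imwrite("pics/w_raw.png",im);np.save("wT.npy",T)
c=optics.get_calibration("wrist");print(get_obs()["position"])
for x,y,h,r in[(.4475,-.0168,.078,.01),(.5279,-.2238,.105,.012),(.4383,-.1357,.135,.015),(.5519,-.0821,.165,.015),(.4424,.1844,.029,.027),(.5351,.194,.029,.032)]:
    pts=np.array([proj(c,T,[x+r*np.cos(a),y+r*np.sin(a),h]) for a in np.linspace(0,6.28,24)])
    cv2.polylines(im,[pts.astype(int)],True,(0,255,0),1)
cv2.imwrite("pics/w1.png",cv2.resize(im,None,fx=1.5,fy=1.5))
```

```text
[ 0.419  -0.0816  0.3081]
```

View pics/w1.png

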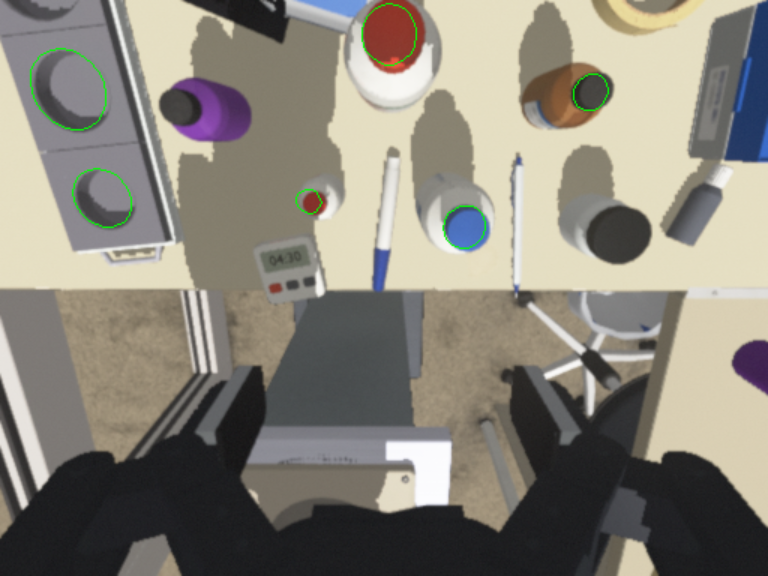

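The overlay fits the caps and wells within about 2 mm, with the short cap at (312,203). I'm going down on the short bottle.

Call:
send_rows(plan=[[[0,0,0,0.035,-0.079,0,1],[0,0,0,0.035,-0.079,0,1],[0,0,0,0.035,-0.079,0,1],[0,0,0,0.035,-0.079,0,1],[0,0,0,0,0,0.13,1],[0,0,0,0,0,0.13,1],[0,0,0,0,0,0.13,1],[0,0,0,0,0,0.13,1],[0,0,0,0,0,0.13,1],[0,0,0,0,0,0.13,1],[0,0,0,0,0,0.13,1],[0,0,0,0,0,0.13,1],[0,0,0,0,0,0.13,1],[0,0,0,0,0,0.07,1],[0,0,0,0,0,0.07,1],[0,0,0,0,0,0,1],[0,0,0,0,0,0,1]]])

```text
clock: 3.65
position: [0.4466, -0.0192, 0.0459]
ee_rot: [1.0, -0.001, -0.001, -0.0]
ft_force: [0.2, 0.0, 0.1]
grip_width: 0.998
grasp_force: 0.0
```

Run:
```python
from h import *
cv2.imwrite("pics/w2.png",optics.camera("wrist")[:,:,::-1]);print(get_obs()["position"])
```

```text
[ 0.4473 -0.019   0.0467]
```

View pics/w2.png

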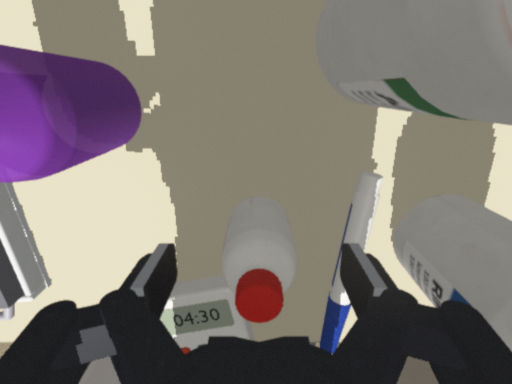

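The short bottle's cap, at (259,295), is centred between the jaws. Closing.

Call:
send_rows(plan=[[[0,0,0,0,0,0,0.5],[0,0,0,0,0,0,0.4],[0,0,0,0,0,0,0.3],[0,0,0,0,0,0,0.2],[0,0,0,0,0,0,0.2],[0,0,0,0,0,0,0.2],[0,0,0,0,0,0,0.2],[0,0,0,0,0,0,0.2],[0,0,0,0,0,0,0.2],[0,0,0,0,0,0,0.2]]], squeeze=40)

```text
clock: 4.53
position: [0.4475, -0.0185, 0.0469]
ee_rot: [1.0, -0.0, 0.0, 0.0]
ft_force: [-1.9, -0.8, 5.9]
grip_width: 0.434
grasp_force: 39.5
```

Call:
send_rows(plan=[[[0,0,0,0,0,-0.05,0.2],[0,0,0,0,0,-0.11,0.2],[0,0,0,0,0,-0.11,0.2],[0,0,0,0,0,-0.11,0.2],[0,0,0,0,0,-0.12,0.2],[0,0,0,-0.0025,-0.1015,0,0.2],[0,0,0,-0.0025,-0.1015,0,0.2],[0,0,0,-0.0025,-0.1015,0,0.2],[0,0,0,-0.0025,-0.1015,0,0.2],[0,0,0,-0.0025,-0.1015,0,0.2],[0,0,0,-0.0025,-0.1015,0,0.2],[0,0,0,-0.0025,-0.1015,0,0.2],[0,0,0,-0.0025,-0.1015,0,0.2],[0,0,0,-0.0025,-0.1015,0,0.2],[0,0,0,-0.0025,-0.1015,0,0.2],[0,0,0,0,0,0,0.2],[0,0,0,0,0,0,0.2]]])

```text
clock: 5.95
position: [0.4418, 0.1857, 0.1468]
ee_rot: [1.0, 0.001, 0.0, -0.0]
ft_force: [-0.3, -0.2, -0.1]
grip_width: 0.434
grasp_force: 40.2
```

Run:
```python
from h import *
T=wristT();im=optics.camera("wrist")[:,:,::-1].copy();c=optics.get_calibration("wrist");print(get_obs()["position"])
for x,y,h,r in[(.4424,.1844,.029,.027),(.5351,.194,.029,.032),(.6279,.2038,.029,.038)]:
    pts=np.array([proj(c,T,[x+r*np.cos(a),y+r*np.sin(a),h]) for a in np.linspace(0,6.28,24)])
    cv2.polylines(im,[pts.astype(int)],True,(0,255,0),1)
cv2.imwrite("pics/w3.png",im)
```

```text
[0.442  0.1846 0.1466]
```

View pics/w3.png

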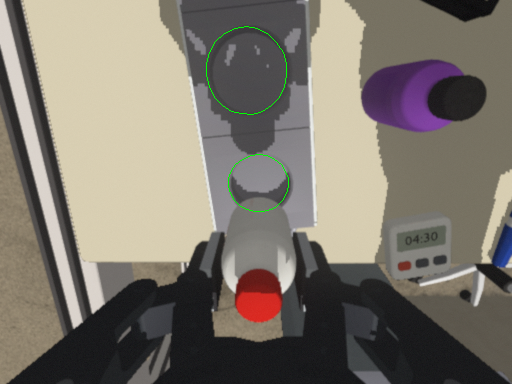

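The rim overlay matches the small well at (259,183). Lowering the bottle.

Call:
send_rows(plan=[[[0,0,0,0,0,0.11,0.2],[0,0,0,0,0,0.11,0.2],[0,0,0,0,0,0.11,0.2],[0,0,0,0,0,0.08,0.2],[0,0,0,0,0,0.03,0.2],[0,0,0,0,0,0.01,0.2],[0,0,0,0,0,0.005,0.2],[0,0,0,0,0,0,0.2],[0,0,0,0,0,0,0.2]]])

```text
clock: 6.75
position: [0.4428, 0.1841, 0.0561]
ee_rot: [1.0, -0.001, 0.001, 0.0]
ft_force: [0.2, -0.3, -0.3]
grip_width: 0.435
grasp_force: 40.5
```

Call:
send_rows(plan=[[[0,0,0,0,0,0.004,0.2],[0,0,0,0,0,0,0.2],[0,0,0,0,0,0,0.2]]])

```text
clock: 7.0
position: [0.443, 0.1842, 0.0559]
ee_rot: [1.0, -0.0, 0.001, 0.0]
ft_force: [-3.4, -3.4, 14.6]
grip_width: 0.434
grasp_force: 41.9
```

Contact at 14.6 N. Releasing and going straight up.

Call:
send_rows(plan=[[[0,0,0,0,0,0,0.5],[0,0,0,0,0,0,0.6],[0,0,0,0,0,0,0.75],[0,0,0,0,0,0,0.9],[0,0,0,0,0,0,0.9],[0,0,0,0,0,0,0.9],[0,0,0,0,0,-0.06,0.9],[0,0,0,0,0,-0.12,0.9],[0,0,0,0,0,-0.13,0.9],[0,0,0,0,0,-0.13,0.9],[0,0,0,0,0,-0.13,0.9],[0,0,0,0,0,-0.13,0.9],[0,0,0,0,0,-0.13,0.9],[0,0,0,0,0,-0.13,0.9],[0,0,0,0,0,-0.13,0.9]]])

```text
clock: 8.25
position: [0.4416, 0.185, 0.2747]
ee_rot: [1.0, 0.0, 0.0, -0.0]
ft_force: [1.2, -0.4, 0.0]
grip_width: 0.901
grasp_force: 0.0
```

Run:
```python
from h import *
a=optics.camera("top")[:,:,::-1][105:245,85:350]
cv2.imwrite("pics/t2.png",cv2.resize(a,None,fx=3,fy=3,interpolation=cv2.INTER_CUBIC));print(get_obs()["position"],get_obs()["joint_pos"])
```

```text
[0.4433 0.186  0.2795] [ 0.3522  0.0432 -0.8544  1.748   0.0352  1.3589 -2.0787]
```

View pics/t2.png

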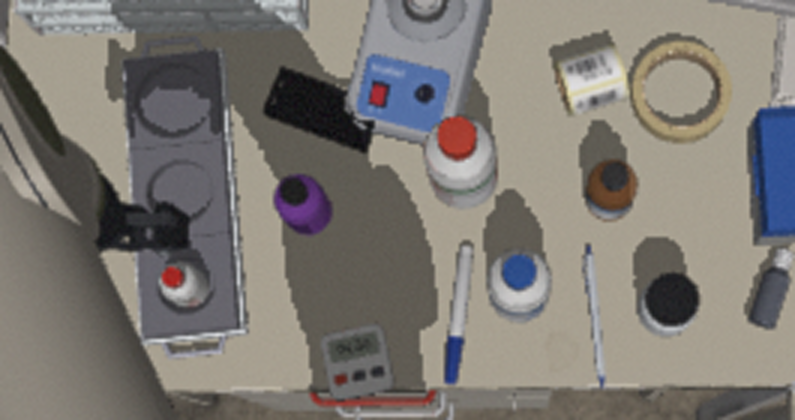

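The short bottle stands in the narrow well, with its cap at (173,277). Next is the middle bottle.

Call:
send_rows(plan=[[[0,0,0,0.0265,0.128,0,0.9],[0,0,0,0.0265,0.128,0,0.9],[0,0,0,0.0265,0.128,0,0.9],[0,0,0,0.0265,0.128,0,0.9],[0,0,0,0.0265,0.128,0,0.9],[0,0,0,0.0265,0.128,0,0.9],[0,0,0,0.0265,0.128,0,0.9],[0,0,0,0.0265,0.128,0,0.9],[0,0,0,0.0265,0.128,0,0.9],[0,0,0,0.0265,0.128,0,0.9],[0,0,0,0.0265,0.128,0,0.9],[0,0,0,0.0265,0.128,0,0.9],[0,0,0,0.0265,0.128,0,0.9],[0,0,0,0.0265,0.128,0,0.9],[0,0,0,0.0265,0.128,0,0.9],[0,0,0,0.0265,0.128,0,0.9],[0,0,0,0,0,0,0.9],[0,0,0,0,0,0,0.9]]])

```text
clock: 9.8
position: [0.5267, -0.226, 0.2726]
ee_rot: [1.0, -0.001, -0.0, -0.0]
ft_force: [-0.2, -0.2, 0.4]
grip_width: 0.899
grasp_force: 0.0
```

Run:
```python
from h import *
T=wristT();im=optics.camera("wrist")[:,:,::-1].copy();c=optics.get_calibration("wrist");print(get_obs()["position"])
for x,y,h,r in[(.5279,-.2238,.105,.013),(.4383,-.1357,.135,.015),(.5519,-.0821,.165,.016)]:
    pts=np.array([proj(c,T,[x+r*np.cos(a),y+r*np.sin(a),h]) for a in np.linspace(0,6.28,24)])
    cv2.polylines(im,[pts.astype(int)],True,(0,255,0),1)
cv2.imwrite("pics/w4.png",im)
```

```text
[ 0.5269 -0.2245  0.2728]
```

View pics/w4.png

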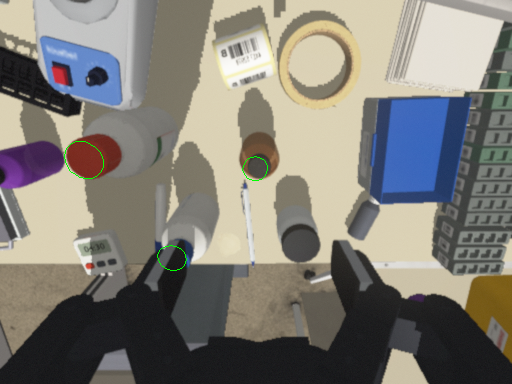

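The middle bottle's cap, at (259,164), agrees with the overlay, and its neighbours are clear. Descending and gripping.

Call:
send_rows(plan=[[[0,0,0,0.006,0,0.12,0.9],[0,0,0,0,0,0.12,0.9],[0,0,0,0,0,0.12,0.9],[0,0,0,0,0,0.12,0.9],[0,0,0,0,0,0.12,0.9],[0,0,0,0,0,0.12,0.9],[0,0,0,0,0,0.12,0.9],[0,0,0,0,0,0.12,0.9],[0,0,0,0,0,0.095,0.9],[0,0,0,0,0,0,0.9],[0,0,0,0,0,0,0.9],[0,0,0,0,0,0,0.6],[0,0,0,0,0,0,0.5],[0,0,0,0,0,0,0.4],[0,0,0,0,0,0,0.3],[0,0,0,0,0,0,0.3],[0,0,0,0,0,0,0.3],[0,0,0,0,0,0,0.3],[0,0,0,0,0,0,0.3]]], squeeze=45)

```text
clock: 11.43
position: [0.5293, -0.2252, 0.0634]
ee_rot: [1.0, -0.0, 0.001, 0.001]
ft_force: [-1.1, 0.3, 6.5]
grip_width: 0.553
grasp_force: 44.9
```

Call:
send_rows(plan=[[[0,0,0,0,0,-0.05,0.3],[0,0,0,0,0,-0.11,0.3],[0,0,0,0,0,-0.12,0.3],[0,0,0,0,0,-0.12,0.3],[0,0,0,0,0,-0.12,0.3],[0,0,0,0,0,-0.12,0.3],[0,0,0,0,0,-0.12,0.3],[0,0,0,0,0,-0.12,0.3],[0,0,0,0,0,-0.12,0.3],[0,0,0,0,0,0,0.3],[0,0,0,0,0,0,0.3]]])

```text
clock: 12.35
position: [0.5286, -0.2249, 0.2635]
ee_rot: [1.0, 0.0, 0.001, 0.001]
ft_force: [0.0, -0.2, -2.4]
grip_width: 0.551
grasp_force: 46.6
```

Call:
send_rows(plan=[[[0,0,0,0.002,-0.131,0,0.3],[0,0,0,0.002,-0.131,0,0.3],[0,0,0,0.002,-0.131,0,0.3],[0,0,0,0.002,-0.131,0,0.3],[0,0,0,0.002,-0.131,0,0.3],[0,0,0,0.002,-0.131,0,0.3],[0,0,0,0.002,-0.131,0,0.3],[0,0,0,0.002,-0.131,0,0.3],[0,0,0,0.002,-0.131,0,0.3],[0,0,0,0.002,-0.131,0,0.3],[0,0,0,0.002,-0.131,0,0.3],[0,0,0,0.002,-0.131,0,0.3],[0,0,0,0.002,-0.131,0,0.3],[0,0,0,0.002,-0.131,0,0.3],[0,0,0,0.002,-0.131,0,0.3],[0,0,0,0.002,-0.131,0,0.3],[0,0,0,0,0,0,0.3],[0,0,0,0,0,0,0.3],[0,0,0,0,0,0,0.3]]])

```text
clock: 13.93
position: [0.5342, 0.1936, 0.2606]
ee_rot: [1.0, -0.0, -0.001, 0.0]
ft_force: [0.0, -1.6, -0.7]
grip_width: 0.549
grasp_force: 46.7
```

Run:
```python
from h import *
cv2.imwrite("pics/w5.png",optics.camera("wrist")[:,:,::-1]);o=get_obs();print(o["position"],o["joint_pos"])
```

```text
[0.5345 0.193  0.2608] [ 0.2037  0.2855 -0.7574  1.5641  0.199   1.3726 -2.1451]
```

View pics/w5.png

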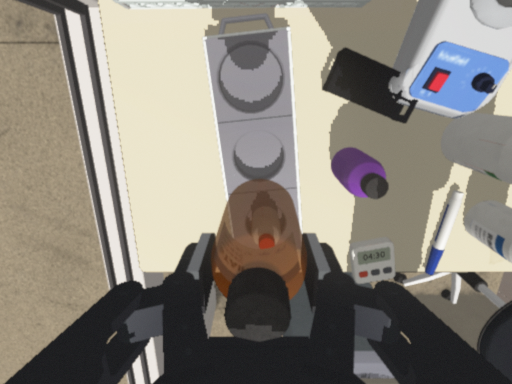

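The wrist view shows the brown bottle upright and in line with the medium well at (259,154). Lowering it.

Call:
send_rows(plan=[[[0,0,0,0,0,0.12,0.3],[0,0,0,0,0,0.12,0.3],[0,0,0,0,0,0.12,0.3],[0,0,0,0,0,0.12,0.3],[0,0,0,0,0,0.12,0.3],[0,0,0,0,0,0.12,0.3],[0,0,0,0,0,0.12,0.3],[0,0,0,0,0,0.07,0.3],[0,0,0,0,0,0.025,0.3],[0,0,0,0,0,0.008,0.3],[0,0,0,0,0,0,0.3],[0,0,0,0,0,0,0.3]]])

```text
clock: 14.98
position: [0.5352, 0.1943, 0.0738]
ee_rot: [1.0, -0.0, 0.001, -0.0]
ft_force: [0.1, 0.6, -1.9]
grip_width: 0.551
grasp_force: 46.8
```

Call:
send_rows(plan=[[[0,0,0,0,0,0.003,0.3],[0,0,0,0,0,0,0.3],[0,0,0,0,0,0,0.3]]])

```text
clock: 15.23
position: [0.5347, 0.1943, 0.0727]
ee_rot: [1.0, 0.0, 0.0, -0.0]
ft_force: [0.2, -0.1, -1.8]
grip_width: 0.553
grasp_force: 46.8
```

Call:
send_rows(plan=[[[0,0,0,0,0,0.003,0.3],[0,0,0,0,0,0,0.3],[0,0,0,0,0,0,0.3]]])

```text
clock: 15.48
position: [0.5349, 0.1943, 0.0724]
ee_rot: [1.0, -0.0, 0.0, 0.0]
ft_force: [-2.5, -1.7, 4.7]
grip_width: 0.553
grasp_force: 47.5
```

Contact. Releasing, going up and moving toward the tall bottle.

Call:
send_rows(plan=[[[0,0,0,0,0,0,0.6],[0,0,0,0,0,0,0.7],[0,0,0,0,0,0,0.85],[0,0,0,0,0,0,1],[0,0,0,0,0,0,1],[0,0,0,0,0,0,1],[0,0,0,0,0,-0.06,1],[0,0,0,0,0,-0.12,1],[0,0,0,0,0,-0.13,1],[0,0,0,0,0,-0.13,1],[0,0,0,0,0,-0.13,1],[0,0,0,0,0,-0.13,1],[0,0,0,0,0,-0.13,1],[0,0,0,0,0,-0.13,1],[0,0,0,0,0,-0.13,1],[0,0,0,0,0,0,1]]])

```text
clock: 16.82
position: [0.5358, 0.1955, 0.2959]
ee_rot: [1.0, 0.0, 0.004, -0.001]
ft_force: [-0.2, 0.9, -0.1]
grip_width: 1.006
grasp_force: 0.0
```

Call:
send_rows(plan=[[[0,0,0,-0.0345,0.118,0,1],[0,0,0,-0.0345,0.118,0,1],[0,0,0,-0.0345,0.118,0,1],[0,0,0,-0.0345,0.118,0,1],[0,0,0,-0.0345,0.118,0,1],[0,0,0,-0.0345,0.118,0,1],[0,0,0,-0.0345,0.118,0,1],[0,0,0,-0.0345,0.118,0,1],[0,0,0,-0.0345,0.118,0,1],[0,0,0,-0.0345,0.118,0,1],[0,0,0,-0.0345,0.118,0,1],[0,0,0,-0.0345,0.118,0,1],[0,0,0,-0.0345,0.118,0,1],[0,0,0,-0.0345,0.118,0,1],[0,0,0,0,0,0,1],[0,0,0,0,0,0,1]]])

```text
clock: 18.15
position: [0.4375, -0.1369, 0.2901]
ee_rot: [1.0, -0.001, 0.0, 0.0]
ft_force: [0.6, 0.9, -0.5]
grip_width: 1.001
grasp_force: 0.0
```

Run:
```python
from h import *
T=wristT();im=optics.camera("wrist")[:,:,::-1].copy();c=optics.get_calibration("wrist");print(get_obs()["position"])
for x,y,h,r in[(.4383,-.1357,.135,.017),(.4383,-.1357,.113,.030)]:
    pts=np.array([proj(c,T,[x+r*np.cos(a),y+r*np.sin(a),h]) for a in np.linspace(0,6.28,24)])
    cv2.polylines(im,[pts.astype(int)],True,(0,255,0),1)
top_=optics.camera("top")[:,:,::-1][105:245,85:350]
t=cv2.resize(top_,(512,270));cv2.imwrite("pics/w6.png",np.vstack([im[100:],t]))
```

```text
[ 0.4379 -0.1357  0.2901]
```

View pics/w6.png

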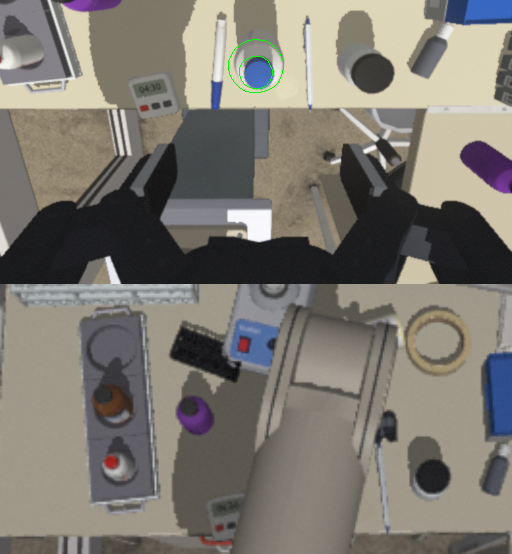

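Both loaded bottles stand in their wells, at (110,405) and (117,465) in the lower half. The tall bottle's blue cap, at (258,72), agrees with the overlay. Descending on it.

Call:
send_rows(plan=[[[0,0,0,0,0.006,0.12,1],[0,0,0,0,0,0.12,1],[0,0,0,0,0,0.12,1],[0,0,0,0,0,0.12,1],[0,0,0,0,0,0.12,1],[0,0,0,0,0,0.12,1],[0,0,0,0,0,0.12,1],[0,0,0,0,0,0.12,1],[0,0,0,0,0,0.04,1],[0,0,0,0,0,0,1],[0,0,0,0,0,0,1],[0,0,0,0,0,0,0.8],[0,0,0,0,0,0,0.7],[0,0,0,0,0,0,0.6],[0,0,0,0,0,0,0.5],[0,0,0,0,0,0,0.45],[0,0,0,0,0,0,0.45],[0,0,0,0,0,0,0.45],[0,0,0,0,0,0,0.45]]], squeeze=45)

```text
clock: 19.83
position: [0.4389, -0.1375, 0.0913]
ee_rot: [1.0, -0.0, 0.001, 0.001]
ft_force: [-1.0, 0.6, 7.2]
grip_width: 0.697
grasp_force: 47.3
```

Call:
send_rows(plan=[[[0,0,0,0,0,-0.05,0.45],[0,0,0,0,0,-0.11,0.45],[0,0,0,0,0,-0.12,0.45],[0,0,0,0,0,-0.12,0.45],[0,0,0,0,0,-0.12,0.45],[0,0,0,0,0,-0.12,0.45],[0,0,0,0,0,-0.12,0.45],[0,0,0,0,0,-0.12,0.45],[0,0,0,0,0,-0.12,0.45],[0,0,0,0,0,0,0.45],[0,0,0,0,0,0,0.45]]])

```text
clock: 20.75
position: [0.4383, -0.1373, 0.2914]
ee_rot: [1.0, 0.0, 0.001, 0.001]
ft_force: [0.1, 1.1, -2.4]
grip_width: 0.693
grasp_force: 49.0
```

Call:
send_rows(plan=[[[0,0,0,0.068,-0.122,0,0.45],[0,0,0,0.068,-0.122,0,0.45],[0,0,0,0.068,-0.122,0,0.45],[0,0,0,0.068,-0.122,0,0.45],[0,0,0,0.068,-0.122,0,0.45],[0,0,0,0.068,-0.122,0,0.45],[0,0,0,0.068,-0.122,0,0.45],[0,0,0,0.068,-0.122,0,0.45],[0,0,0,0.068,-0.122,0,0.45],[0,0,0,0.068,-0.122,0,0.45],[0,0,0,0.068,-0.122,0,0.45],[0,0,0,0.068,-0.122,0,0.45],[0,0,0,0.068,-0.122,0,0.45],[0,0,0,0.068,-0.122,0,0.45],[0,0,0,0,0,0,0.45],[0,0,0,0,0,0,0.45],[0,0,0,0,0,0,0.45]]])

```text
clock: 22.17
position: [0.6279, 0.2038, 0.2886]
ee_rot: [1.0, 0.0, -0.001, 0.0]
ft_force: [0.4, -0.8, -1.3]
grip_width: 0.69
grasp_force: 49.4
```

Run:
```python
from h import *
T=wristT();im=optics.camera("wrist")[:,:,::-1].copy();c=optics.get_calibration("wrist");print(get_obs()["position"])
for x,y,h,r in[(.6279,.2038,.029,.038)]:
    pts=np.array([proj(c,T,[x+r*np.cos(a),y+r*np.sin(a),h]) for a in np.linspace(0,6.28,24)])
    cv2.polylines(im,[pts.astype(int)],True,(0,255,0),1)
cv2.imwrite("pics/w7.png",im)
```

```text
[0.6281 0.2032 0.2891]
```

View pics/w7.png

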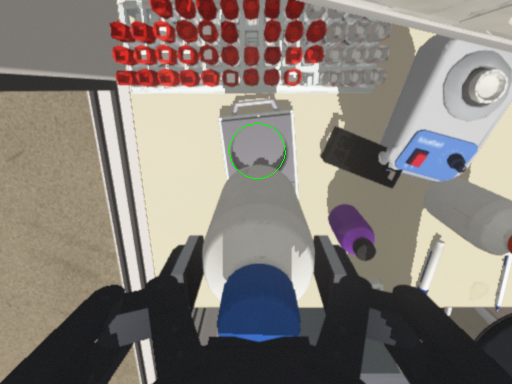

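The large-well rim overlay matches at (258,150). Lowering the tall bottle.

Call:
send_rows(plan=[[[0,0,0,0,0,0.12,0.45],[0,0,0,0,0,0.12,0.45],[0,0,0,0,0,0.12,0.45],[0,0,0,0,0,0.12,0.45],[0,0,0,0,0,0.12,0.45],[0,0,0,0,0,0.12,0.45],[0,0,0,0,0,0.12,0.45],[0,0,0,0,0,0.07,0.45],[0,0,0,0,0,0.02,0.45],[0,0,0,0,0,0.004,0.45],[0,0,0,0,0,0,0.45],[0,0,0,0,0,0,0.45]]])

```text
clock: 23.22
position: [0.6291, 0.2045, 0.1046]
ee_rot: [1.0, -0.0, 0.001, -0.0]
ft_force: [0.9, -0.5, -1.3]
grip_width: 0.694
grasp_force: 49.4
```

Call:
send_rows(plan=[[[0,0,0,0,0,0.003,0.45],[0,0,0,0,0,0,0.45],[0,0,0,0,0,0,0.45]]])

```text
clock: 23.47
position: [0.6286, 0.2044, 0.1029]
ee_rot: [1.0, 0.0, 0.0, -0.0]
ft_force: [0.3, -0.2, -2.5]
grip_width: 0.695
grasp_force: 49.4
```

Call:
send_rows(plan=[[[0,0,0,0,0,0.006,0.45],[0,0,0,0,0,0,0.45],[0,0,0,0,0,0,0.45]]])

```text
clock: 23.72
position: [0.6283, 0.2043, 0.101]
ee_rot: [1.0, 0.0, -0.0, 0.0]
ft_force: [-0.5, 0.1, -2.7]
grip_width: 0.692
grasp_force: 49.4
```

Call:
send_rows(plan=[[[0,0,0,0,0,0.003,0.45],[0,0,0,0,0,0,0.45],[0,0,0,0,0,0,0.45]]])

```text
clock: 23.97
position: [0.6284, 0.2043, 0.1005]
ee_rot: [1.0, 0.0, 0.0, 0.0]
ft_force: [0.0, 0.4, -1.6]
grip_width: 0.692
grasp_force: 49.5
```

Call:
send_rows(plan=[[[0,0,0,0,0,0.004,0.45],[0,0,0,0,0,0,0.45],[0,0,0,0,0,0,0.45]]])

```text
clock: 24.22
position: [0.6285, 0.2044, 0.1005]
ee_rot: [1.0, -0.0, 0.0, 0.0]
ft_force: [-2.2, -0.9, 5.7]
grip_width: 0.691
grasp_force: 50.2
```

Contact. Releasing and retreating straight up, then aside.

Call:
send_rows(plan=[[[0,0,0,0,0,0,0.75],[0,0,0,0,0,0,0.85],[0,0,0,0,0,0,1],[0,0,0,0,0,0,1],[0,0,0,0,0,0,1],[0,0,0,0,0,0,1],[0,0,0,0,0,-0.06,1],[0,0,0,0,0,-0.12,1],[0,0,0,0,0,-0.12,1],[0,0,0,0,0,-0.12,1],[0,0,0,0,0,-0.12,1],[0,0,0,0,0,-0.12,1],[0,0,0,0,0,-0.12,1],[0,0,0,0,0,-0.12,1],[0,0,0,0,0,-0.12,1],[0,0,0,0,0,0,1]]])

```text
clock: 25.55
position: [0.6293, 0.2054, 0.3102]
ee_rot: [1.0, 0.0, 0.004, -0.001]
ft_force: [0.4, 0.8, 1.7]
grip_width: 0.997
grasp_force: 0.0
```

Call:
send_rows(plan=[[[0,0,0,-0.06,0.12,0,1],[0,0,0,-0.06,0.12,0,1],[0,0,0,-0.06,0.12,0,1],[0,0,0,-0.06,0.12,0,1],[0,0,0,-0.06,0.12,0,1],[0,0,0,-0.06,0.12,0,1],[0,0,0,-0.06,0.12,0,1],[0,0,0,-0.06,0.12,0,1],[0,0,0,-0.06,0.12,0,1],[0,0,0,-0.06,0.12,0,1],[0,0,0,0,0,0,1],[0,0,0,0,0,0,1]]])

```text
clock: 26.55
position: [0.508, -0.0369, 0.3044]
ee_rot: [1.0, -0.001, 0.0, 0.001]
ft_force: [-0.0, 0.5, 0.1]
grip_width: 1.0
grasp_force: 0.0
```

Run:
```python
from h import *
im=optics.camera("wrist")[:230,:,::-1]
t=cv2.resize(optics.camera("top")[:,:,::-1][95:245,75:360],(627,330));cv2.imwrite("pics/f.png",np.vstack([cv2.copyMakeBorder(im,0,0,0,115,0),t]));print(get_obs()["position"])
```

```text
[ 0.5085 -0.0347  0.3042]
```

View pics/f.png

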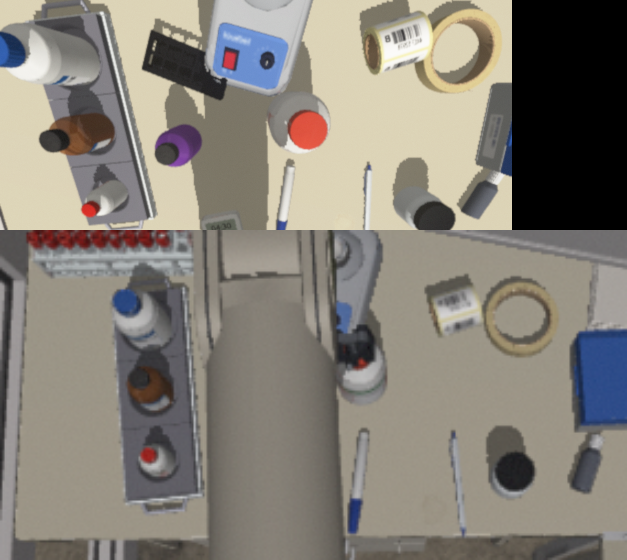

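All three bottles stand in their wells, with caps at (127,302), (143,378) and (150,455). The stock bottle, jar, spray bottle and purple decoy haven't moved.

```bash
python3 -c "
from workcell import job;print(job.hand_in())"
```

```text
the job is handed in; nothing more can be done
None
```

The short, middle and tall bottles stand upright in their matching wells, set down in that order; nothing else was moved, and the job was handed in at about 27 s of the 96 s limit.

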